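# Reset the tripped cutout of a dry-block heater

## Robot

A 6-joint arm with a two-finger parallel gripper is mounted at the origin on a cart in front of the work surface, level with it; the furniture and walls round the work are solid. World frame = base frame: x ahead of the robot, y to its left, z up, the work surface at z = 0. Lengths are in m, angles in rad, forces in N, time in s.
With the tool pointing down it reaches from about 0.325 to 0.9 m from the base axis. Payload 6.1 kg.
Tool frame: the origin (TCP) lies midway between the tips of the shut fingers; the grasp point (between the pads) lies 19 mm behind it; z points along the fingers, y is the line along which they close (so a half turn about z gives the same grasp; the last joint's range is limited). The gripper opens to 85 mm and grips with 20 to 120 N. Pads are 22 mm wide; open, the fingers measure 114 mm over their backs; the gripper's body (76 mm by 85 mm) begins 54 mm behind the grasp point. The pads swing forward as they close: fully open they stand 13 mm farther back than shut.
Start: joints at [-0.126, 0.22, 1.526, -0, 1.395, -0.126], TCP at [0.625, -0, 0.231] pointing down, gripper open.
Joint ranges: [-2.98, 2.98], [-0.91, 2.08], [0.09, 2.57], [-1.24, 4.39], [0.2, 2.65], [-2.68, 2.68]. Speed limits (rad/s): [2.57, 2.57, 3.01, 3.14, 3.14, 3.14].

## Interface

Orientations are given as a rotation vector (axis times angle).
In Python, from bench import r gives the robot as it stands. The module is installed in compiled form; this text tells all that it offers.
- The arm moves only by the tool arm_command, never from a script. Its argument "motion" is a list that holds one entry, the list of rows, each a list of 7 numbers: the shift along the tool's x, y, z in cm, then the turn, a rotation vector about the tool's x, y, z in rad, then the opening, from 0 (shut) to 1 (fully open). A call has 1 to 10 rows; each row is the pose to reach, as a shift and turn from the pose commanded when the call began, along the tool's axes at that moment; what a row does not reach only later rows make up. A row lasts 1/8 s, in which the tool goes at most 62.5 mm and 10.7 degrees, less where a joint would pass 70% of its speed; a pose out of reach is approached as far as the arm can. A call with a gripper value outside its range is refused whole. The fingers move at their own pace and stop on an object; the grip force is fixed at half the most. Time passes only in rows, so rows that repeat a pose let the fingers close. It gives the time, the measured TCP pose, the force, the opening and the grip force at its end, in the units of the state.
- r.read_state(): the state, without advancing time (a new reading comes with each control period).
- r.capture(name): name is "scene" or "side" or "wrist"; returns a dict with "image" (480x640x3 uint8, blue, green, red), "intrinsics" (3x3 intrinsics, pixels), "k1" (the pictures are not rectified: a ray, as slopes to the right and down, at radius r is drawn at 1 + k1 r^2 times it, then the intrinsics apply), "R" (3x3) and "t" (3): a world point X has camera coordinates R X + t; the wrist camera has in their place "mount" (4x4, takes a point from camera to tool coordinates, whose origin is the TCP and whose axes are the flange's). Camera axes: x right, y down, z forward; pixel columns grow to the right and rows downward; lengths in m; the calibration is good to about 2 mm. A picture is of the moment at which its call begins: read the wrist's pose just before it. There is no depth.
- r.close_job(): hands the job in; it is judged then, once.
The state is a dict: "time_s": time; "joint_pos": joint angles; "dq": joint speeds; "tau": joint torques, N m; "tcp_pos": TCP position; "ee_rot": TCP orientation; "force": force on the tool from outside, world axes, zero at the start; "torque": the same for the moment, N m; "finger_gap": opening from 0.0 (shut) to 1.0 (fully open); "finger_force": force on a finger pad.
Only numpy, scipy, OpenCV 4.12 (cv2) and the standard library are available. Lean on these libraries where they do the work, as an engineer would, in place of code of your own. Each camera call takes 0.05 s, during which the arm holds its last target. There are 200 camera calls.

## Task

The dry-block heater's over-temperature cutout has tripped: its red reset plunger has popped up at the bottom of the well under the black sliding power cover. Push the cover by its orange ribs all the way to its left to the off stop, reach down into the uncovered well and press the plunger fully home, then push the cover all the way back over the well so that the heater is on again. Only push and press, do not pinch the ribs or pick anything up, and leave the heater, the glass bottles in it and the cup and dishes beside it where they stand.

Things in the scene. Friction and masses are not known exactly. Their poses are not given: they have to be found in the camera images.
- heater: white bench heater, 200 (x) by 170 (y) by 77 mm, 3 kg, loose on rubber feet (slides if pushed sideways with over about 15 N). Origin: centre of its underside; x points from the control deck in front to the aluminium block behind, y to its left, z up. The deck's top is 70 mm above the origin, x -100 to 0; the block is 74 mm high, the two glass bottles in it reach 89 mm
- cover (a joint): position of the black sliding power cover along the heater's +y (left), m: 0 = on, over the well (right stop); 0.068 = off, well uncovered (left stop). 2 N slides it slowly (3.5 N at 60 mm/s); it ends at hard stops and stays where it is left; at a stop means within 6 mm. It runs between two rails along y at heater x -84.5 and -15.5 mm, 77 mm high, ended by bars 75 mm high at y -71.5 and +71.5 mm
- cover_ridge (a point): point midway between the tops of the cover's twin orange push ribs, 86 mm above the heater's origin. The pair is 44 mm long (heater's x), 13 mm wide over both (heater's y) and stands 12 mm above the cover's black plate; the plate, 63 (x) by 64 (y) mm with the ribs across its middle, has its top 4 mm above the deck
- rib_left: left one of the two orange push ribs on the cover, 44 (x) by 5 (y) by 12 mm; origin at the middle of its foot, axes as the heater's. Its left side is pushed to bring the cover back to on
- rib_right: right one of the two orange push ribs, same size, 8 mm to the right of the other (3 mm gap between them); its right side is pushed to bring the cover to off
- reset_plunger (a joint): how far the reset plunger is pressed down, m: 0 to 0.0015 = tripped (popped up), 0.006 = fully home at its hard stop (home means more than 0.005). About 4 N moves it straight down; it has no return spring and stays where it is left
- plunger_top (a point): centre of the flat top of the red reset plunger, 28 mm in diameter, moving straight down along the heater's z; tripped, it lies 20 mm below the deck, at home 26 mm below it
- well_mouth (a point): centre of the well's round mouth, level with the deck's top (70 mm above the heater's origin, at x -50, y -34 mm in its frame). The well is a straight round hole, 48 mm in diameter and 30 mm deep, with the plunger in its middle; with the cover at off, the cover's edge lies 12 mm to the left of the well's rim
- vial_left_mid (a point): centre of the left glass weighing bottle, 39 mm in diameter, 49 mm high, standing loose in a hole of the block (x 48, y 38 mm in the heater's frame); leave alone
- vial_right_mid (a point): centre of the right glass weighing bottle, same size (x 48, y -38 mm in the heater's frame); leave alone
- red_cup_mid (a point): centre of a loose sample cup with a red lid, 56 mm in diameter, 65 mm high, beside the heater; leave alone
- dishes_mid (a point): centre of a loose stack of three clear petri dishes, 67 mm in diameter, 47 mm high, beside the heater; leave alone

How it is judged:
On the way, in this order (a step that is already met when the one before it is completed fails the run):
1. the power cover is pushed left to its off stop (within 6 mm) (value of joint cover above 0.062 m), for 0.2 s.
2. with the cover still off, the reset plunger is pressed home in the well (more than 5 of its 6 mm) (value of joint reset_plunger above 0.005 m and value of joint cover above 0.055 m), for 0.2 s.
3. the cover is pushed back over the well to its on stop (within 6 mm) (value of joint cover below 0.006 m), for 0.2 s.
At the end, for the whole second after the job is handed in: the plunger is home (more than 5 mm of 6), the cover is back at its on stop (within 6 mm), the heater stands still within 15 mm of where it was, and the bottles, the cup and the dishes are within 20 mm of where they were (value of joint reset_plunger above 0.005 m and value of joint cover below 0.006 m and distance of heater from where it was at the start of the episode below 0.015 m and linear speed of heater below 0.01 m/s and distance of each of vial_left_mid, vial_right_mid, red_cup_mid, dishes_mid from where it was at the start of the episode below 0.02 m); the robot touches nothing.
It fails at once if the ribs are pinched: the fingers press on both ribs at once with more than 2 N each (contact force between the fingers and rib_left above 2 N and contact force between the fingers and rib_right above 2 N).
It fails at once if the heater is shoved or lifted by more than 15 mm (distance of heater from where it was at the start of the episode above 0.015 m).
It fails at once if a glass bottle in the heater is lifted or moved by more than 20 mm (distance of any of vial_left_mid, vial_right_mid from where it was at the start of the episode above 0.02 m).
It fails at once if the cup or the dishes are lifted, knocked over or moved by more than 20 mm (distance of any of red_cup_mid, dishes_mid from where it was at the start of the episode above 0.02 m).
It also fails if it takes over 61 s, if anything falls off the work surface, if the arm or the gripper's body presses on something with over 40 N, if the wrist force passes 120 N, or if a joint passes its speed limit or range.

## Working session

There is one attempt and no reset: what is moved stays moved. The work goes in short steps, Python scripts to look and compute and a tool call to move; the robot and the scene stay as the last step left them, time stands still between calls to the robot, and variables do not carry over. Pictures are saved under pics/ and viewed, at most 10 in all, crops included, and the job is handed in when it is done.

Besides the shell and the picture viewer there is one more tool, called after "Request:" by a JSON object that holds its "name" and its "arguments". arm_command: Moves the arm, as the interface text tells. Its arguments: {"type":"object","properties":{"motion":{"type":"array"}},"required":["motion"]}

```bash
mkdir -p pics; python3 - <<'E'
from bench import r
import cv2,numpy as np
s=r.read_state();print(s)
ims=[]
for n in("scene","side","wrist"):
    c=r.capture(n);cv2.imwrite(f"pics/{n}0.png",c["image"]);ims.append(c["image"])
    print(n,c["intrinsics"],c["k1"],c.get("R"),c.get("t"),c.get("mount"))
E
```

```text
{'time_s': 0.0, 'joint_pos': array([-1.26097510e-01,  2.21261012e-01,  1.52761041e+00, -3.79698305e-05,
        1.39471524e+00, -1.26105895e-01]), 'dq': array([-6.58252784e-04,  6.52929790e-05,  1.14364018e-03, -1.84844196e-03,
        1.19633685e-04,  1.26834111e-03]), 'tau': array([-5.06932320e-04, -4.96913910e+01, -3.89390445e+01, -4.46828235e-04,
        1.12446505e-02,  2.49123751e-06]), 'tcp_pos': array([6.24386402e-01, 6.29327934e-05, 2.30178018e-01]), 'ee_rot': array([-2.22032601e+00, -2.22035948e+00,  1.96408136e-03]), 'force': array([0.6222767, 0.4504119, 0.668545 ]), 'torque': array([ 0.05445137, -0.01404846, -0.04636413]), 'finger_force': 0.0, 'finger_gap': 0.9972465658124755}
scene [[434.42922685   0.         324.65720472]
 [  0.         434.42922685 244.76331161]
 [  0.           0.           1.        ]] -0.05248021957723024 [[-0.64281296 -0.76588233  0.01468881]
 [-0.43207302  0.34667605 -0.83254347]
 [ 0.63253807 -0.54151637 -0.55376494]] [0.44075397 0.26072236 0.6142772 ] None
side [[494.09524303   0.         315.13341126]
 [  0.         494.09524303 244.75801325]
 [  0.           0.           1.        ]] -0.019416542157626896 [[ 0.9934231  -0.11251872 -0.02121528]
 [-0.07542168 -0.50362525 -0.86062371]
 [ 0.08615173  0.85656357 -0.50879931]] [-0.50123359  0.16922903  0.76333249] None
wrist [[392.27265856   0.         320.56790817]
 [  0.         392.27265856 241.29965019]
 [  0.           0.           1.        ]] -0.015535224041421068 None None [[-5.55065664e-04 -9.65509680e-01 -2.60366567e-01  6.62162331e-02]
 [ 9.99999682e-01 -3.86713744e-04 -6.97822406e-04 -1.34561863e-04]
 [ 5.73066958e-04 -2.60366871e-01  9.65509588e-01 -1.41848381e-01]
 [ 0.00000000e+00  0.00000000e+00  0.00000000e+00  1.00000000e+00]]
```

View pics/scene0.png

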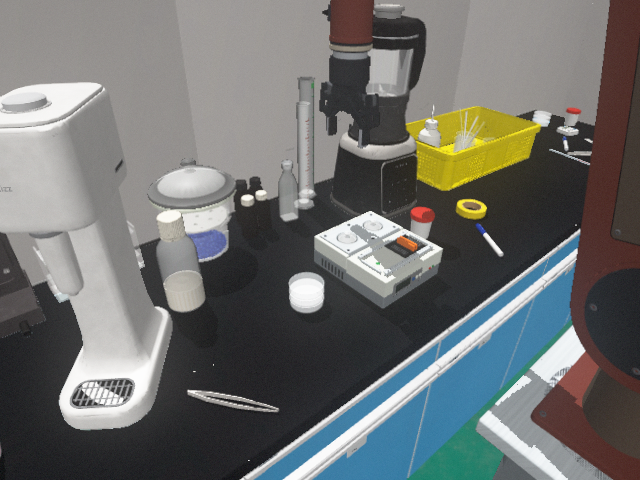

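View pics/side0.png

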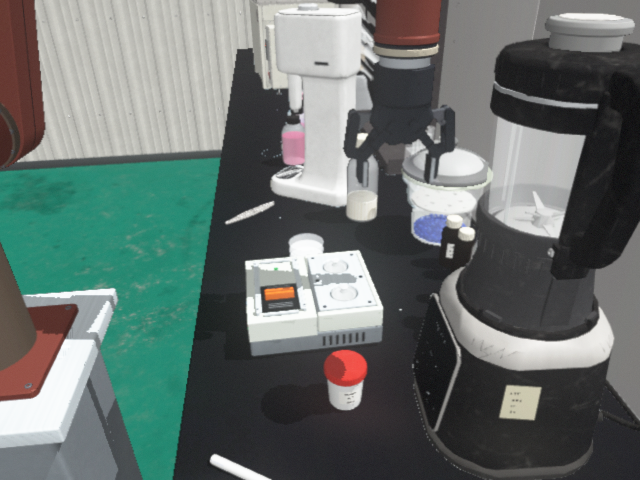

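View pics/wrist0.png

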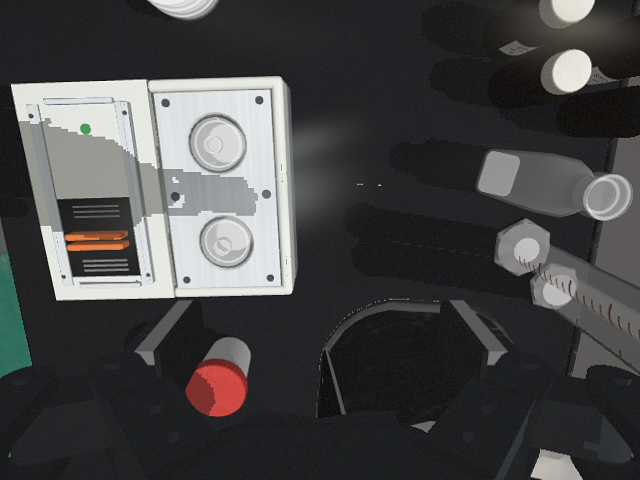

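The scene view shows the heater at about (378,255). The side view has the orange ribs at (280,293), the red cup at (346,375) and the dishes at (306,245). The wrist view has the ribs at about (98,241), deck front corners at (12,85) and (57,300), and the red cup at (218,388). Next I measure the ribs in all three views and the yaw from the wrist view.

```bash
cat > h.py <<'E'
import cv2,numpy as np
from scipy.spatial.transform import Rotation as Ro
def cam(r,n):
    s=r.read_state();c=r.capture(n)
    if n=="wrist":
        T=np.eye(4);T[:3,:3]=Ro.from_rotvec(s["ee_rot"]).as_matrix();T[:3,3]=s["tcp_pos"];T=T@c["mount"]
        c["C"],c["W"]=T[:3,3],T[:3,:3]
    else: c["C"],c["W"]=-c["R"].T@c["t"],c["R"].T
    return c
def ray(c,p):
    q=cv2.undistortPoints(np.array(p,float).reshape(-1,1,2),c["intrinsics"],np.array([c["k1"],0,0,0,0.]))[:,0]
    return np.c_[q,np.ones(len(q))]@c["W"].T
def onz(c,p,z):
    d=ray(c,p);return c["C"]+d*((z-c["C"][2])/d[:,2])[:,None]
def orange(im):
    h=cv2.cvtColor(im,cv2.COLOR_BGR2HSV);return cv2.inRange(h,(7,150,90),(22,255,255))
def blobs(m,a=30):
    n,l,st,ce=cv2.connectedComponentsWithStats(m);return [(st[i].tolist(),ce[i].round(1).tolist()) for i in range(1,n) if st[i,4]>a]
E
python3 - <<'E'
from h import *
from bench import r
np.set_printoptions(precision=4,suppress=True)
for n in("scene","side","wrist"):
    c=cam(r,n);b=blobs(orange(c["image"]))
    print(n,c["C"])
    for st,ce in b: print(st,ce,onz(c,[ce],.083))
im=c["image"]
h=cv2.cvtColor(im,cv2.COLOR_BGR2HSV)
m=cv2.inRange(h,(0,0,105),(180,60,255));m=cv2.morphologyEx(m,cv2.MORPH_CLOSE,np.ones((9,9)))
m[:, 320:]=0
# fit edges: left (front) edge of deck, in unshadowed rows
pts=[]
for y in list(range(92,118))+list(range(235,292)):
    xs=np.where(m[y,:140]>0)[0]
    if len(xs): pts.append((xs[0],y))
P=onz(c,pts,.07)[:,:2];f=np.polyfit(P[:,1],P[:,0],1);e=P[:,0]-np.polyval(f,P[:,1]);P=P[abs(e)<.003];f=np.polyfit(P[:,1],P[:,0],1)
print("front edge x=a*y+b",f,"yaw",-np.arctan(f[0]),len(P),len(pts))
for nm,p,z in(("deck FL",(12,85),.07),("deck FR",(57,300),.07),("block BL",(283,78),.074),("block BR",(294,293),.074)):print(nm,onz(c,[p],z))
# vial/plate points
mk=(h[...,2]<60).astype(np.uint8)*255
cv2.imwrite("pics/w1.png",cv2.resize(im[60:320,0:310],None,fx=2.5,fy=2.3))
E
```

```text
scene [0.0074 0.5798 0.5508]
[397, 236, 21, 15, 166] [407.1, 243.1] [[ 0.4446 -0.0081  0.083 ]]
side [ 0.4449 -0.625   0.5234]
[264, 287, 30, 13, 308] [278.6, 293.0] [[ 0.4489 -0.0175  0.083 ]]
wrist [0.6247 0.0662 0.3726]
[65, 231, 62, 10, 473] [93.6, 235.4] [[ 0.4503 -0.0071  0.083 ]]
[67, 241, 62, 10, 518] [97.1, 245.2] [[ 0.4519 -0.0149  0.083 ]]
front edge x=a*y+b [-0.0248  0.4001] yaw 0.024753142995284128 66 83
deck FL [[0.3989 0.1029 0.07  ]]
deck FR [[ 0.4028 -0.0664  0.07  ]]
block BL [[0.5976 0.106  0.074 ]]
block BR [[ 0.6025 -0.058   0.074 ]]
```

View pics/w1.png

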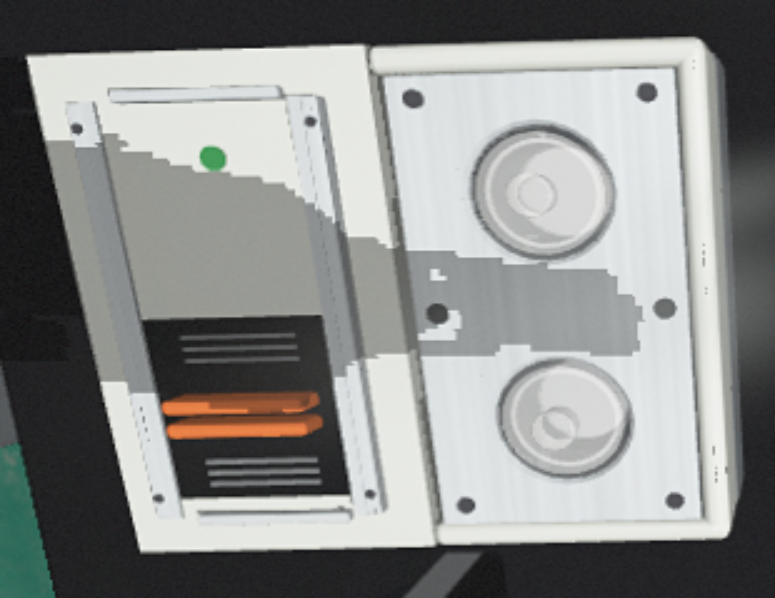

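The crop shows the heater square-on, yaw about +0.024, with the rib midpoint at about (0.4505, -0.0125) and agreeing across views. From the corners the ribs should be at (0.4516, -0.0142), which matches. I'll shut the fingers and move above the spot to the right of the ribs.

Request:
{"name": "arm_command", "arguments": {"motion": [[[-1,-5,0,0,0,-0.024,0],[-2,-10,0,0,0,-0.024,0],[-3,-14,1,0,0,-0.024,0],[-4,-17.3,4,0,0,-0.024,0],[-4,-17.3,8,0,0,-0.024,0],[-4,-17.3,11,0,0,-0.024,0],[-4,-17.3,12,0,0,-0.024,0],[-4,-17.3,12,0,0,-0.024,0],[-4,-17.3,12,0,0,-0.024,0]]]}}

```text
time_s: 1.42
tcp_pos: [0.4532, -0.0403, 0.1127]
ee_rot: [2.193, 2.247, 0.002]
force: [0.3, 0.6, 0.2]
finger_gap: -0.002
finger_force: 0.0
```

```bash
python3 - <<'E'
from h import *
from bench import r
s=r.read_state();print(s["time_s"],s["tcp_pos"],s["ee_rot"],s["force"],s["finger_gap"])
o=[]
for n in("wrist","side"):
    c=cam(r,n);o.append(c["image"])
    for st,ce in blobs(orange(c["image"])): print(n,st,ce,onz(c,[ce],.084))
a=o[0];b=cv2.resize(o[1][200:370,200:420],(400,309))
cv2.imwrite("pics/v2.png",np.hstack([cv2.resize(a,(400,300)),b[:300]]))
E
```

```text
1.425 [ 0.45315556 -0.04025605  0.1127076 ] [2.19305344e+00 2.24668179e+00 1.73827011e-03] [0.3113815  0.55870992 0.15584169] -0.00180196718430801
wrist [267, 210, 98, 10, 949] [316.6, 214.6] [[ 0.45043758 -0.00786735  0.084     ]]
wrist [267, 223, 98, 15, 1361] [317.6, 230.3] [[ 0.45103407 -0.01499299  0.084     ]]
side [264, 287, 30, 13, 295] [278.7, 293.2] [[ 0.44900873 -0.01938457  0.084     ]]
```

View pics/v2.png

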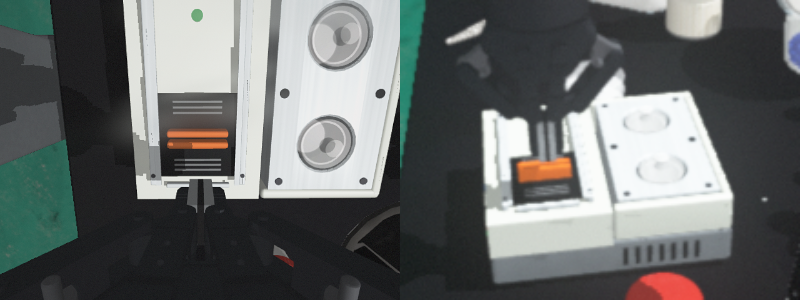

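The picture shows the shut fingers to the right of the ribs (wrist view, fingertip at about (200,180)) and centred on them. Now I descend to about 79 mm.

Request:
{"name": "arm_command", "arguments": {"motion": [[[0,-0.2,1.5,0,0,0,0],[0,-0.2,2.5,0,0,0,0],[0,-0.2,3.1,0,0,0,0],[0,-0.2,3.3,0,0,0,0],[0,-0.2,3.3,0,0,0,0],[0,-0.2,3.3,0,0,0,0]]]}}

```text
time_s: 2.28
tcp_pos: [0.4503, -0.0401, 0.0786]
ee_rot: [2.194, 2.248, 0.0]
force: [0.6, 0.1, -0.0]
finger_gap: 0.003
finger_force: 0.0
```

Request:
{"name": "arm_command", "arguments": {"motion": [[[0.4,0,0,0,0,0,0],[0.8,0,0,0,0,0,0],[1.2,0,0,0,0,0,0],[1.6,0,0,0,0,0,0],[2.0,0,0,0,0,0,0],[2.0,0,0,0,0,0,0]]]}}

```text
time_s: 3.02
tcp_pos: [0.4496, -0.0196, 0.0784]
ee_rot: [-2.194, -2.248, -0.001]
force: [0.3, -1.0, 0.7]
finger_gap: -0.001
finger_force: 0.2
```

Request:
{"name": "arm_command", "arguments": {"motion": [[[0.5,0,0,0,0,0,0],[1.0,0,0,0,0,0,0],[1.5,0,0,0,0,0,0],[2.0,0,0,0,0,0,0],[2.5,0,0,0,0,0,0],[3.0,0,0,0,0,0,0],[3.5,0,0,0,0,0,0],[4.0,0,0,0,0,0,0],[4.5,0,0,0,0,0,0],[4.9,0,0,0,0,0,0]]]}}

```text
time_s: 4.28
tcp_pos: [0.4483, 0.0293, 0.0783]
ee_rot: [-2.194, -2.248, 0.0]
force: [0.1, -3.7, 1.6]
finger_gap: -0.0
finger_force: 1.4
```

```bash
python3 - <<'E'
from h import *
from bench import r
s=r.read_state();print(s["time_s"],s["tcp_pos"],s["force"])
for n in("wrist","side","scene"):
    c=cam(r,n)
    for st,ce in blobs(orange(c["image"])): print(n,st,ce,onz(c,[ce],.084))
E
```

```text
4.275 [0.44827783 0.02930679 0.07829375] [ 0.11376612 -3.65082672  1.6361809 ]
wrist [264, 248, 120, 41, 4568] [323.5, 267.6] [[0.44865232 0.0488556  0.084     ]]
side [285, 266, 6, 10, 52] [287.3, 270.5] [[0.46581931 0.04043008 0.084     ]]
side [263, 268, 5, 10, 49] [265.0, 272.6] [[0.42996065 0.03950826 0.084     ]]
scene [376, 247, 22, 16, 171] [386.7, 254.3] [[0.44238096 0.05292864 0.084     ]]
```

Request:
{"name": "arm_command", "arguments": {"motion": [[[0.2,0,0,0,0,0,0],[0.4,0,0,0,0,0,0],[0.5,0,0,0,0,0,0],[0.6,0,0,0,0,0,0],[0.6,0,0,0,0,0,0]]]}}

```text
time_s: 5.05
tcp_pos: [0.448, 0.0351, 0.0781]
ee_rot: [-2.194, -2.248, 0.0]
force: [-0.2, -2.2, -1.3]
finger_gap: 0.002
finger_force: 0.8
```

Request:
{"name": "arm_command", "arguments": {"motion": [[[0.1,0,0,0,0,0,0],[0.1,0,0,0,0,0,0],[0.2,0,0,0,0,0,0],[0.2,0,0,0,0,0,0]]]}}

```text
time_s: 5.55
tcp_pos: [0.448, 0.0362, 0.0782]
ee_rot: [2.194, 2.248, -0.002]
force: [-1.0, -6.0, -1.8]
finger_gap: -0.001
finger_force: 2.9
```

The force is rising, so the cover is at its stop. I'll back off, lift, move above the well and look.

Request:
{"name": "arm_command", "arguments": {"motion": [[[0,0,0,0,0,0,0],[-0.6,0,0,0,0,0,0],[-1.0,0,-1.5,0,0,0,0],[-2.5,0,-5,0,0,0,0],[-5.0,0.2,-8,0,0,0,0],[-5.0,0.2,-8,0,0,0,0],[-5.0,0.2,-8,0,0,0,0]]]}}

```text
time_s: 6.42
tcp_pos: [0.4512, -0.0128, 0.1584]
ee_rot: [-2.195, -2.247, -0.001]
force: [-0.2, -0.0, -0.7]
finger_gap: -0.003
finger_force: 0.0
```

```bash
python3 - <<'E'
from h import *
from bench import r
s=r.read_state();print(s["time_s"],s["tcp_pos"],s["force"])
for n in("scene","side","wrist"):
    c=cam(r,n);h=cv2.cvtColor(c["image"],cv2.COLOR_BGR2HSV)
    red=cv2.inRange(h,(0,130,50),(6,255,255))|cv2.inRange(h,(172,130,50),(180,255,255))
    for st,ce in blobs(orange(c["image"])): print(n,"or",st,ce,onz(c,[ce],.084))
    if n!="scene":
        for st,ce in blobs(red,60): print(n,"red",st,ce,onz(c,[ce],.050))
cv2.imwrite("pics/w3.png",c["image"])
E
```

```text
6.425 [ 0.45119882 -0.01275848  0.15835988] [-0.15371352 -0.01528494 -0.72532897]
scene or [374, 248, 21, 16, 170] [384.6, 255.3] [[0.4426002  0.05844219 0.084     ]]
side or [262, 264, 28, 12, 260] [275.8, 269.3] [[0.44758149 0.04662445 0.084     ]]
side red [0, 54, 37, 75, 459] [13.5, 92.4] [[-0.5989924   1.62415062  0.05      ]]
side red [28, 305, 49, 38, 1127] [50.8, 321.4] [[0.09995508 0.00337986 0.05      ]]
side red [0, 342, 57, 57, 1687] [25.9, 372.8] [[ 0.10369207 -0.10549293  0.05      ]]
side red [324, 350, 44, 36, 1272] [345.2, 367.5] [[ 0.52856136 -0.15143797  0.05      ]]
wrist or [280, 123, 65, 10, 495] [307.5, 127.3] [[0.44144306 0.05802612 0.084     ]]
wrist or [282, 140, 80, 8, 373] [322.2, 143.7] [[0.44940496 0.04979843 0.084     ]]
wrist red [301, 221, 41, 41, 1305] [320.7, 240.8] [[ 0.45002862 -0.01285748  0.05      ]]
wrist red [437, 404, 17, 14, 67] [444.4, 410.0] [[ 0.54550561 -0.14135311  0.05      ]]
```

View pics/w3.png

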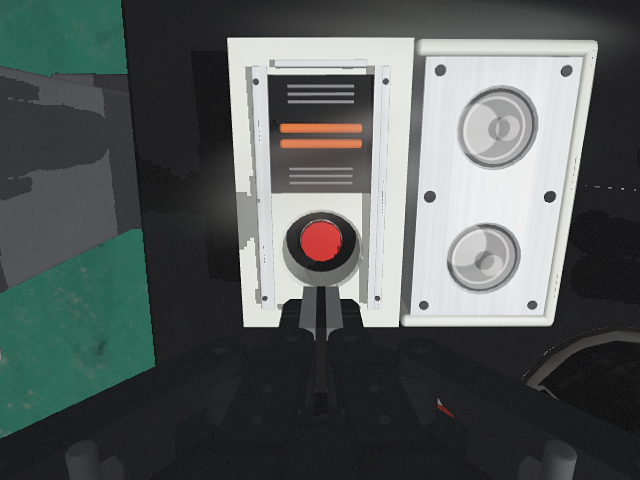

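The cover is against its left stop, with the plate edge at row 75 near the end bar. The well is open and the plunger is at pixel (321,241), which is (0.450, -0.013), almost directly below the TCP. Next I go down towards it.

Request:
{"name": "arm_command", "arguments": {"motion": [[[0,-0.1,4,0,0,0,0],[0,-0.1,7,0,0,0,0],[0,-0.1,9,0,0,0,0],[0,-0.1,10,0,0,0,0],[0,-0.1,10.4,0,0,0,0],[0,-0.1,10.4,0,0,0,0]]]}}

```text
time_s: 7.32
tcp_pos: [0.4506, -0.013, 0.0546]
ee_rot: [2.194, 2.248, 0.0]
force: [-0.9, 0.3, 0.5]
finger_gap: -0.001
finger_force: 0.0
```

Request:
{"name": "arm_command", "arguments": {"motion": [[[0,0,0.3,0,0,0,0],[0,0,0.6,0,0,0,0],[0,0,0.8,0,0,0,0],[0,0,0.9,0,0,0,0],[0,0,0.9,0,0,0,0]]]}}

```text
time_s: 7.95
tcp_pos: [0.4509, -0.0132, 0.0456]
ee_rot: [2.194, 2.247, 0.001]
force: [0.6, 0.1, 3.2]
finger_gap: -0.0
finger_force: 1.5
```

Request:
{"name": "arm_command", "arguments": {"motion": [[[0,0,0.1,0,0,0,0],[0,0,0.2,0,0,0,0],[0,0,0.2,0,0,0,0],[0,0,0.2,0,0,0,0]]]}}

```text
time_s: 8.45
tcp_pos: [0.4509, -0.0131, 0.0439]
ee_rot: [2.194, 2.247, 0.001]
force: [-0.1, 1.1, 8.3]
finger_gap: 0.001
finger_force: 4.2
```

Request:
{"name": "arm_command", "arguments": {"motion": [[[0,0,0.1,0,0,0,0],[0,0,0.1,0,0,0,0]]]}}

```text
time_s: 8.7
tcp_pos: [0.451, -0.0131, 0.0438]
ee_rot: [2.194, 2.248, 0.0]
force: [-4.7, 0.9, 17.7]
finger_gap: -0.0
finger_force: 9.0
```

There's a hard stop at 17.7 N and z = 43.8 mm, so the plunger is home. I'll lift straight out, cross over the ribs to the left side, and look.

Request:
{"name": "arm_command", "arguments": {"motion": [[[0,0,-2,0,0,0,0],[0,0,-6,0,0,0,0],[0,0,-10,0,0,0,0],[4,0,-10,0,0,0,0],[8,0,-9,0,0,0,0],[9.3,0,-7.5,0,0,0,0],[9.3,0,-7,0,0,0,0],[9.3,0,-7,0,0,0,0],[9.3,0,-7,0,0,0,0]]]}}

```text
time_s: 9.82
tcp_pos: [0.4484, 0.079, 0.1125]
ee_rot: [2.196, 2.246, -0.0]
force: [0.7, -0.5, 0.2]
finger_gap: 0.001
finger_force: 0.0
```

```bash
python3 - <<'E'
from h import *
from bench import r
s=r.read_state();print(s["time_s"],s["tcp_pos"],s["force"])
o=[]
for n in("scene","side"):
    c=cam(r,n)
    for st,ce in blobs(orange(c["image"])): print(n,"or",st,ce,onz(c,[ce],.084))
    o.append(c["image"])
cv2.imwrite("pics/v4.png",np.hstack([cv2.resize(o[0][170:320,300:450],(400,400)),cv2.resize(o[1][210:360,230:380],(400,400))]))
E
```

```text
9.825 [0.44843292 0.07903114 0.11248493] [ 0.6835404  -0.52248096  0.15187769]
scene or [374, 248, 21, 16, 177] [384.6, 255.3] [[0.4426002  0.05844219 0.084     ]]
side or [262, 264, 28, 12, 264] [275.8, 269.3] [[0.44758149 0.04662445 0.084     ]]
```

View pics/v4.png

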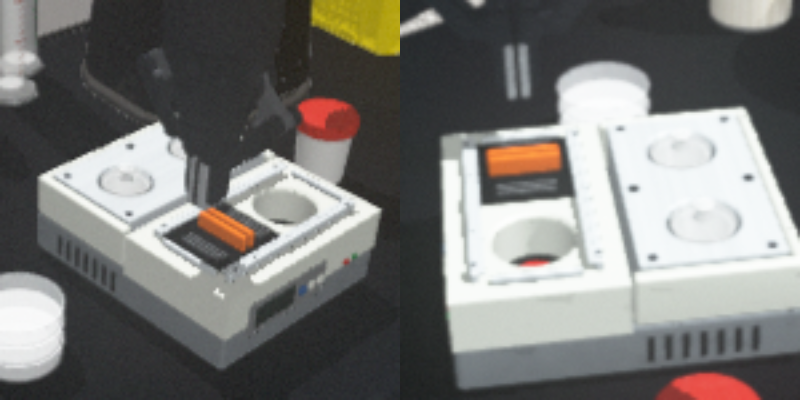

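The cover is unmoved, the plunger sits deep in the well, and the fingers hang to the left of the ribs. Next I descend and push back.

Request:
{"name": "arm_command", "arguments": {"motion": [[[0.1,0,1.5,0,0,0,0],[0.1,0,2.5,0,0,0,0],[0.1,0,3.1,0,0,0,0],[0.1,0,3.4,0,0,0,0],[0.1,0,3.4,0,0,0,0],[0.1,0,3.4,0,0,0,0]]]}}

```text
time_s: 10.68
tcp_pos: [0.4484, 0.081, 0.0786]
ee_rot: [2.194, 2.248, 0.001]
force: [-0.0, 0.3, -0.4]
finger_gap: 0.002
finger_force: 0.0
```

Request:
{"name": "arm_command", "arguments": {"motion": [[[-0.4,0,0,0,0,0,0],[-0.8,0,0,0,0,0,0],[-1.2,0,0,0,0,0,0],[-1.7,0,0,0,0,0,0],[-2.2,0,0,0,0,0,0],[-2.7,0,0,0,0,0,0],[-3.2,0,0,0,0,0,0],[-3.2,0,0,0,0,0,0]]]}}

```text
time_s: 11.68
tcp_pos: [0.4488, 0.0482, 0.0782]
ee_rot: [2.195, 2.247, -0.001]
force: [-0.5, 0.5, 1.2]
finger_gap: 0.005
finger_force: 0.0
```

Request:
{"name": "arm_command", "arguments": {"motion": [[[-0.5,0,0,0,0,0,0],[-1.0,0,0,0,0,0,0],[-1.5,0,0,0,0,0,0],[-2.0,0,0,0,0,0,0],[-2.5,0,0,0,0,0,0],[-3.0,0,0,0,0,0,0],[-3.4,0,0,0,0,0,0],[-3.7,0,0,0,0,0,0],[-3.8,0,0,0,0,0,0]]]}}

```text
time_s: 12.8
tcp_pos: [0.4497, 0.0107, 0.0782]
ee_rot: [2.195, 2.248, -0.0]
force: [0.3, 2.7, -0.9]
finger_gap: -0.002
finger_force: 1.1
```

Request:
{"name": "arm_command", "arguments": {"motion": [[[-0.1,0,0,0,0,0,0],[-0.2,0,0,0,0,0,0],[-0.3,0,0,0,0,0,0],[-0.3,0,0,0,0,0,0]]]}}

```text
time_s: 13.3
tcp_pos: [0.4498, 0.0079, 0.0782]
ee_rot: [-2.195, -2.248, 0.0]
force: [1.0, 1.9, -1.2]
finger_gap: -0.003
finger_force: 0.8
```

Request:
{"name": "arm_command", "arguments": {"motion": [[[-0.1,0,0,0,0,0,0],[-0.2,0,0,0,0,0,0],[-0.2,0,0,0,0,0,0]]]}}

```text
time_s: 13.68
tcp_pos: [0.4498, 0.0058, 0.0783]
ee_rot: [-2.195, -2.248, 0.0]
force: [-0.1, 2.1, -1.3]
finger_gap: 0.0
finger_force: 0.8
```

Request:
{"name": "arm_command", "arguments": {"motion": [[[-0.1,0,0,0,0,0,0],[-0.1,0,0,0,0,0,0],[-0.2,0,0,0,0,0,0],[-0.2,0,0,0,0,0,0]]]}}

```text
time_s: 14.18
tcp_pos: [0.4499, 0.0039, 0.0783]
ee_rot: [-2.195, -2.248, 0.0]
force: [0.0, 1.6, -1.6]
finger_gap: 0.0
finger_force: 0.8
```

Request:
{"name": "arm_command", "arguments": {"motion": [[[-0.1,0,0,0,0,0,0],[-0.1,0,0,0,0,0,0],[-0.2,0,0,0,0,0,0],[-0.2,0,0,0,0,0,0]]]}}

```text
time_s: 14.68
tcp_pos: [0.4499, 0.0028, 0.0783]
ee_rot: [-2.194, -2.247, -0.002]
force: [0.8, 6.2, -0.5]
finger_gap: 0.001
finger_force: 3.3
```

```bash
python3 - <<'E'
from h import *
from bench import r
s=r.read_state();print(s["time_s"],s["tcp_pos"],s["force"])
for n in("scene","side"):
    c=cam(r,n)
    for st,ce in blobs(orange(c["image"])): print(n,"or",st,ce,onz(c,[ce],.083))
E
```

```text
14.675 [0.4499051  0.00284602 0.07828935] [ 0.78334386  6.15271759 -0.47218507]
scene or [408, 240, 10, 11, 68] [412.9, 245.4] [[ 0.43199997 -0.01073368  0.083     ]]
side or [264, 288, 30, 13, 311] [278.8, 293.8] [[ 0.44909189 -0.01955325  0.083     ]]
```

The force has jumped to 6 N, so this is the on stop. I'll back off, lift clear, and check.

Request:
{"name": "arm_command", "arguments": {"motion": [[[0.1,0,0,0,0,0,0],[0.6,0,0,0,0,0,0],[1.0,0,-2,0,0,0,0],[1.0,0,-7,0,0,0,0],[1.0,0,-12,0,0,0,0],[1.0,0,-12,0,0,0,0],[1.0,0,-12,0,0,0,0]]]}}

```text
time_s: 15.65
tcp_pos: [0.4497, 0.0118, 0.1981]
ee_rot: [2.194, 2.247, -0.0]
force: [0.2, -0.2, -1.3]
finger_gap: 0.002
finger_force: 0.0
```

```bash
python3 - <<'E'
from h import *
from bench import r
s=r.read_state();print(s["time_s"],s["tcp_pos"],s["force"])
for n in("scene","side","wrist"):
    c=cam(r,n)
    for st,ce in blobs(orange(c["image"])): print(n,"or",st,ce,onz(c,[ce],.083))
cv2.imwrite("pics/w5.png",c["image"])
E
```

```text
15.65 [0.449664   0.01182227 0.19812483] [ 0.23504562 -0.1612733  -1.31471544]
scene or [398, 236, 20, 15, 162] [407.7, 242.7] [[ 0.44480821 -0.01009859  0.083     ]]
side or [264, 288, 30, 13, 304] [278.9, 293.7] [[ 0.44925399 -0.01932059  0.083     ]]
wrist or [291, 262, 64, 22, 1374] [322.5, 272.5] [[ 0.45009964 -0.01297815  0.083     ]]
```

View pics/w5.png

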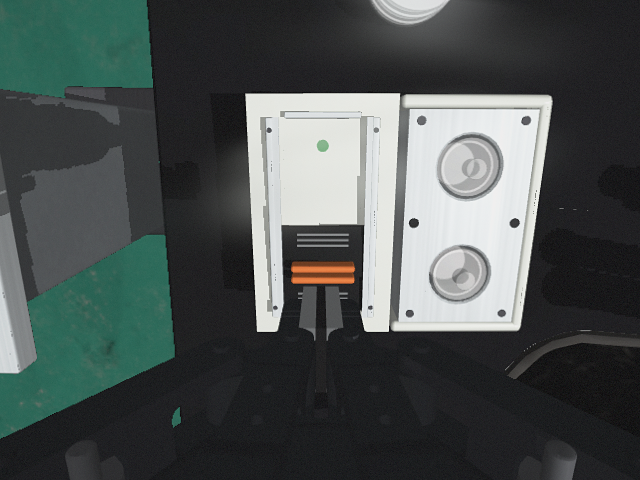

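The wrist view shows the cover over the well, with the ribs at (322,272), slightly further right than at the start. The heater and bottles are in place and the arm is clear.

```bash
python3 -c "
from bench import r
print(r.close_job())"
```

```text
the job is handed in; nothing more can be done
None
```

I pushed the cover to its off stop, pressed the plunger home against its hard stop, pushed the cover back to its on stop, and handed the job in clear of everything; no verdict came back.

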